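# Rack the forming mandrels and chock the thick one

### The job

Put the three round forming mandrels away, each lying centred lengthways on the wooden cradle of its own size: thin on small, middle on middle, thick on large. After the thick one has been laid against the stops of its open-sided cradle, stand the wooden chock, fin up and square to the bar, on that cradle's ramp close against the middle of the bar so that it cannot roll out. Lay everything down gently, do not drop it, and leave the hammer, the jar and the steel block where they are.

Things in the scene. Friction and masses are not known exactly. Their poses are not given: they have to be found in the camera images.
- thin_mandrel: the thinnest and shortest of three loose, plain round solid aluminium bars (forming mandrels): 16 mm diameter, 90 mm long, about 50 g. Lies on the bench and can roll. Origin at its centre, on its axis; its own y axis runs along the bar, its x and z turn as it rolls. Goes on small_cradle.
- middle_mandrel: the middle-sized round aluminium bar: 25 mm diameter, 120 mm long, about 160 g. Lies on the bench and can roll. Origin at its centre, on its axis; y along the bar. Goes on middle_cradle.
- thick_mandrel: the thickest and longest round aluminium bar: 36 mm diameter, 150 mm long, about 410 g. Lies on the bench and can roll. Origin at its centre, on its axis; y along the bar. Goes on large_cradle.
- chock: loose wooden block 36 (x) by 40 (y) by 24 mm high, 60 g, with a grip fin on top, 30 (x) by 16 mm (y), reaching 52 mm above the underside. Origin: underside centre, z up; stands fin up. Pinch the fin along y. In place on large_cradle's ramp, touching the bar with a 40 mm wide side, its origin is at x +38, y 0, z 26 mm in large_cradle's frame, its y along the bar (either way round).
- small_cradle: smallest brown wooden cradle, fixed: board 56 (x) by 94 mm (y), 8 mm thick, with two V supports (14 mm thick, centred 37 mm either side of the middle along y, 37 mm high; V 45 degree flanks, 28 mm mouth), 60 mm finger gap between them. Origin: underside centre, z up; the bar lies along y. Seated, the bar's axis is over the origin, 34 mm above the bench.
- middle_cradle: middle-sized brown wooden cradle, fixed: board 70 (x) by 124 mm (y), 8 mm thick, with two V supports (14 mm thick, centred 50 mm either side of the middle along y, 43 mm high; V 45 degree flanks, 41 mm mouth), 86 mm finger gap between them. Origin: underside centre, z up; the bar lies along y. Seated, the bar's axis is over the origin, 40 mm above the bench.
- large_cradle: largest brown wooden cradle, fixed, 120 (x, -38 to +82) by 154 mm (y). Two 45 degree stops on the -x side, 41 mm high, 92 mm finger gap between; on the +x side (faces away from the robot) only a ramp rising 0.1 rad outwards, 22 mm high under the bar. Origin on the bench under the seated bar's axis, which lies along y, 40 mm up. Let go just up the ramp, the bar rolls back to the stops.
- hammer: a bystander: hammer lying loose on the bench, 240 mm long, beyond the work. Leave it alone. Origin: underside near its middle.
- jar: a bystander: closed amber jar, 60 mm diameter, 75 mm high, upright. Leave it alone. Origin: underside centre.
- bench_block: a bystander: steel bench block 70 x 70 x 22 mm, 0.8 kg, lying flat. Leave it alone. Origin: underside centre.
Things that resemble listed ones, but are neither listed nor needed, are in the scene too. What is shaped like the thick_mandrel but orange is not meant. What is shaped like the thin_mandrel but turquoise is not meant.

How it is judged:
By the outcome, as a careful person would: the job done as asked, in the order asked, and still so for the second after the job is handed in, with the robot touching nothing.
It also fails if it takes over 115 s, if anything falls off the work surface, if the arm or the gripper's body presses on something with over 40 N, if the wrist force passes 120 N, or if a joint passes its speed limit or range.

### The arm

A 6-joint arm with a two-finger parallel gripper is mounted at the origin on the work surface. World frame = base frame: x ahead of the robot, y to its left, z up, the work surface at z = 0. Lengths are in m, angles in rad, forces in N, time in s.
With the tool pointing down it reaches from about 0.4 to 0.825 m from the base axis. Payload 7 kg.
Tool frame: the origin (TCP) lies between the finger pads; the fingertips stand 11 mm ahead of it and the grasp point (between the pads) lies 8 mm behind it (arm.tips_ahead is the distance from the TCP to the fingertips, in m); z points along the fingers, x is the direction in which the jaws open and shut, and the axes are right-handed (so a half turn about z gives the same grasp; the last joint's range is limited). The gripper opens to 88 mm and grips with 3 to 60 N. Pads are 19 mm wide; open, the fingers measure 130 mm over their backs; the gripper's body (78 mm by 193 mm) begins 47 mm behind the grasp point.
Start: joints at [-1.057, 0.359, 0.012, 0, -1.224, -0.288], TCP at [0.151, -0.658, 0.238] pointing down, gripper open.
Joint ranges: [-3.07, 3.07], [-1.43, 2.12], [-1.02, 1.25], [-3.03, 1.67], [-3.05, -0], [-3.03, 3.03]. Speed limits (rad/s): [2.39, 2.39, 3.01, 3.14, 3.14, 3.14].

### API

Orientations are given as [roll, pitch, yaw] about the fixed x, y, z axes, in that order (R = Rz(yaw) Ry(pitch) Rx(roll)).
In Python, from station import arm, optics, finder gives the robot as it stands. The module is installed in compiled form; this text tells all that it offers.
- The arm moves only by the tool apply_moves, never from a script. Its argument "increments" is one flat list of numbers, 6 for each row, row after row: the shift along the world's x, y, z in m, then the turn, a rotation vector about the world's x, y, z in rad. In form: [tx, ty, tz, rx, ry, rz, tx, ty, tz, rx, ry, rz, ...]. A call has 1 to 20 rows; each row shifts and turns the pose as measured when the row begins; what a row does not reach is not made up. A row lasts 1/12 s, in which the tool goes at most 41.7 mm and 7.16 degrees, less where a joint would pass 70% of its speed; a pose out of reach is approached as far as the arm can. A call with a gripper value outside its range is refused whole. "hand" is the closure, from 0 (fully open) to 1 (shut), set as the call begins (left out, the last holds). The fingers move at their own pace and stop on an object; "force" is the grip in N (left out, the last holds). Time passes only in rows, so rows that do not move let the fingers close. It gives the time, the measured TCP pose, the force and the opening at its end, in the units of the state.
- arm.get_state(): the state, without advancing time (a new reading comes with each control period).
- optics.grab_frame(name): name is "scene" or "top"; returns the picture (384x512x3 uint8, red, green, blue); there is no depth.
- optics.camera_model(name): a dict with "fx", "fy", "cx", "cy" (pixels), "world_to_cam" (4x4, takes a point from world to camera coordinates). Camera axes: x right, y up, looking along -z (the intrinsics and any distortion apply to the point x, -y, -z); pixel columns grow to the right and rows downward; lengths in m; the calibration is good to about 2 mm. A picture is of the moment at which its call begins. camera_model takes no time and is no camera call.
- arm.job_done(): hands the job in, once; it reports no verdict.
Trained networks look in the newest picture that a camera, given by its name, has taken for a name from the list of things; names that differ only in an ending like _2 or _b are one class to them, and where a whole thing is asked for, a point or a joint stands for the part that bears it (a point fixed in the world has none). Each returns a list of dicts, best first, with "conf" (0 to 1); they miss things now and then, are a little off and sometimes report something else, mostly with a low value. They report only what shows in the picture. A call takes as long as a camera call. They do not tell look-alikes from the thing itself.
- finder.find_in(camera, name): "box" ([left, top, right, bottom] in pixels, round what is visible of it).
- finder.landmark_of(camera, name): "point" ([column, row] in pixels: a listed point, or the origin of a listed thing).
The state is a dict: "t": time; "q": joint angles; "qd": joint speeds; "joint_efforts": joint torques, N m; "eef_pos": TCP position; "ee_rot": TCP orientation; "force": force on the tool from outside, world axes, zero at the start; "moment": the same for the moment, N m; "width": finger opening in m.
Only numpy, scipy, OpenCV 4.12 (cv2) and the standard library are available. Lean on these libraries where they do the work, as an engineer would, in place of code of your own. Each camera call takes 0.05 s, during which the arm holds its last target. There are 200 camera calls.

## Working session

There is one attempt and no reset: what is moved stays moved. The work goes in short steps, Python scripts to look and compute and a tool call to move; the robot and the scene stay as the last step left them, time stands still between calls to the robot, and variables do not carry over. Pictures are saved under pics/ and viewed, about 12 in all and at most 16, crops included, and the job is handed in when it is done.

Besides the shell and the picture viewer there is one more tool, called after "Call:" as name(argument=value, ...) on one line, values as JSON. apply_moves: Moves the arm, as the interface text tells. Its arguments: {"type":"object","properties":{"increments":{"type":"array"},"hand":{"type":"number"},"force":{"type":"number"}},"required":["increments"]}

```bash
mkdir -p pics
cat > h.py <<'E'
import numpy as np,cv2
from station import arm,optics,finder
def px2w(cam,p,z):
    m=optics.camera_model(cam);T=np.array(m["world_to_cam"]);R=T[:3,:3];c=-R.T@T[:3,3]
    d=R.T@np.array([(p[0]-m["cx"])/m["fx"],-(p[1]-m["cy"])/m["fy"],-1.])
    return c+d*(z-c[2])/d[2]
def w2px(cam,P):
    m=optics.camera_model(cam);T=np.array(m["world_to_cam"]);q=T[:3,:3]@np.array(P)+T[:3,3]
    return np.array([m["cx"]+m["fx"]*q[0]/-q[2],m["cy"]+m["fy"]*(-q[1])/-q[2]])
def save(cam,fn,box=None,s=1):
    im=optics.grab_frame(cam)[:,:,::-1]
    if box: im=im[box[1]:box[3],box[0]:box[2]]
    im=cv2.resize(im,None,fx=s,fy=s,interpolation=cv2.INTER_CUBIC);cv2.imwrite("pics/"+fn,im)
E
python3 - <<'E'
from h import *
for c in("top","scene"):
    save(c,c+"0.png",s=1.5)
    m=optics.camera_model(c);print(c,{k:np.round(v,3).tolist() for k,v in m.items()})
Z=dict(thin_mandrel=.008,middle_mandrel=.0125,thick_mandrel=.018,chock=0,small_cradle=0,middle_cradle=0,large_cradle=0,hammer=0,jar=0,bench_block=0)
for n,z in Z.items():
    for c in("top","scene"):
        for r in finder.landmark_of(c,n)[:3]: print(n,c,round(r["conf"],2),np.round(r["point"]),np.round(px2w(c,r["point"],z),3))
print(arm.get_state())
E
```

```text
top {'fx': 433.708, 'fy': 433.708, 'cx': 252.531, 'cy': 188.523, 'world_to_cam': [[0.016, -1.0, -0.022, -0.004], [0.987, 0.012, 0.161, -0.562], [-0.161, -0.024, 0.987, -0.989], [0.0, 0.0, 0.0, 1.0]]}
scene {'fx': 387.509, 'fy': 387.509, 'cx': 254.876, 'cy': 192.491, 'world_to_cam': [[-0.886, 0.464, -0.011, 0.522], [-0.342, -0.636, 0.692, 0.169], [0.315, 0.617, 0.722, -1.214], [0.0, 0.0, 0.0, 1.0]]}
thin_mandrel top 0.82 [329. 294.] [ 0.317 -0.18   0.008]
thin_mandrel top 0.72 [406. 196.] [ 0.553 -0.371  0.008]
thin_mandrel top 0.61 [344. 244.] [ 0.435 -0.218  0.008]
thin_mandrel scene 0.59 [269. 142.] [ 0.433 -0.202  0.008]
thin_mandrel scene 0.46 [306. 133.] [ 0.309 -0.187  0.008]
middle_mandrel top 0.57 [103. 189.] [0.56  0.375 0.012]
middle_mandrel scene 0.9 [353. 314.] [0.557 0.373 0.012]
thick_mandrel top 0.9 [262. 226.] [ 0.475 -0.018  0.018]
thick_mandrel top 0.86 [196.  84.] [0.835 0.155 0.018]
thick_mandrel top 0.39 [259. 102.] [ 0.788 -0.009  0.018]
thick_mandrel scene 0.73 [192. 284.] [0.826 0.156 0.018]
thick_mandrel scene 0.65 [292. 181.] [ 0.468 -0.015  0.018]
chock top
[... 949 characters left out ...]
bench_block scene 0.78 [184. 159.] [ 0.691 -0.262  0.   ]
{'t': 1.1, 'q': array([-1.05689363e+00,  3.58543376e-01,  1.18913401e-02,  2.37724967e-05,
       -1.22411520e+00, -2.88103538e-01]), 'qd': array([ 0.0006395 ,  0.00121857, -0.00025211, -0.00052949, -0.00019565,
        0.00049806]), 'joint_efforts': array([ 4.26040924e-04, -5.82395446e+01,  2.93302041e+01,  7.00255349e+00,
        1.24097141e-02, -3.28083638e-05]), 'eef_pos': array([ 0.15108944, -0.65784227,  0.2375984 ]), 'ee_rot': array([-3.14157948e+00,  3.42414402e-05,  1.79660356e+00]), 'force': array([ 0.35349366, -0.06045337,  0.05483993]), 'moment': array([ 0.00477082, -0.00869475,  0.01701814]), 'width': 0.08763651964342127}
```

View pics/top0.png

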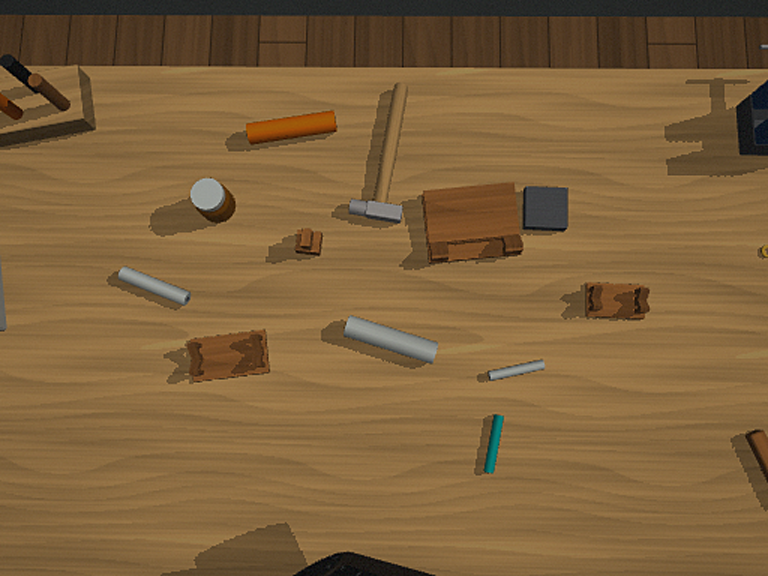

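View pics/scene0.png

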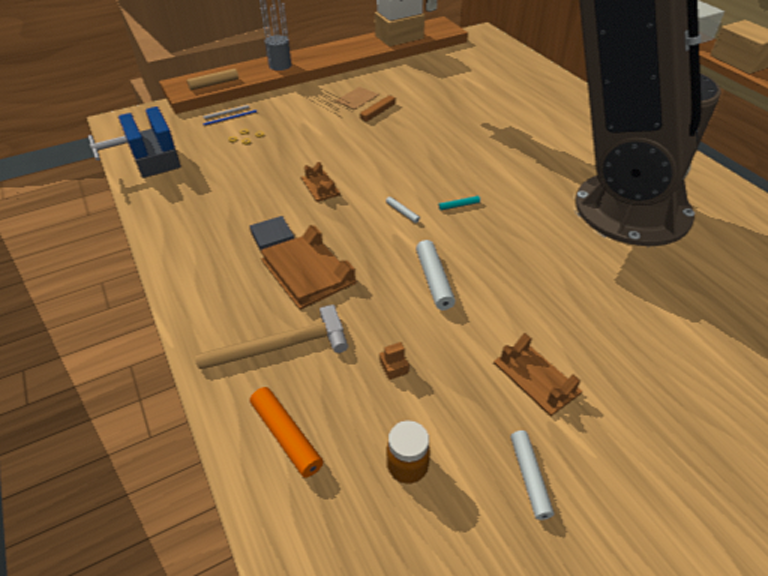

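The top view (picture 1) shows the silver bars at about (391,340), (154,285) and (516,370) in 1.5× pixels. The cradles are at (472,220), (229,355) and (617,300), and the chock is at (309,242). The orange and turquoise bars are the decoys. The scene view (picture 2) agrees. Next I'll fit silhouettes of known geometry in both cameras to get the poses.

```bash
cat > fit.py <<'E'
from h import *
from scipy.optimize import minimize
def prism(poly,y0,y1): return np.array([[x,y,z] for x,z in poly for y in(y0,y1)])
def box(x0,x1,y0,y1,z0,z1): return prism([(x0,z0),(x1,z0),(x1,z1),(x0,z1)],y0,y1)
def cyl(d,L,z=None):
    r=d/2; z=r if z is None else z
    return [prism([(r*np.cos(a),z+r*np.sin(a)) for a in np.linspace(0,6.283,24)],-L/2,L/2)]
def cradle(bx,by,m,c,h,w):
    v=h-m/2; P=[box(-bx/2,bx/2,-by/2,by/2,0,8)]
    for s in(-c,c):
        for g in(-1,1): P.append(prism([(0,8),(0,v),(g*m/2,h),(g*w,h),(g*w,8)],s-7,s+7))
    return P
large=[prism([(-38,0),(-38,18.2),(82,30.2),(82,0)],-77,77)]+[prism([(-38,0),(-38,41),(-26.4,41),(-6,21)],a,b) for a,b in((-77,-46),(46,77))]
chock=[box(-18,18,-20,20,0,24),box(-15,15,-8,8,24,52)]
def sil(P,p,cam,s):
    c,sn=np.cos(p[2]),np.sin(p[2]); m=np.zeros((384*s,512*s),np.uint8)
    for Q in P:
        W=Q/1000@np.array([[c,sn,0],[-sn,c,0],[0,0,1]])+[p[0],p[1],0 if len(p)<4 else p[3]]
        q=np.array([w2px(cam,w) for w in W])*s+(s-1)/2
        cv2.fillConvexPoly(m,cv2.convexHull(np.round(q*16).astype(np.int32)),1,shift=4)
    return m
def masks(im,kind):
    f=im.astype(float)+1;r,g,b=f[...,0],f[...,1],f[...,2]
    return ((r/g>1.5)&(r/b>1.9)) if kind=="b" else ((f.max(2)-f.min(2)<0.22*f.max(2))&(f.max(2)>75))
def fit(P,p0,kind,ims,cams=("top","scene"),s=3,R=60,fixz=None):
    T={}
    for c in cams:
        m=cv2.resize(masks(ims[c],kind).astype(np.float32),None,fx=s,fy=s,interpolation=cv2.INTER_LINEAR)>.5
        u=w2px(c,[p0[0],p0[1],.015])*s; roi=np.zeros_like(m); a=[int(max(0,v-R*s)) for v in u]
        roi[a[1]:int(u[1]+R*s),a[0]:int(u[0]+R*s)]=1
        n,l,st,_=cv2.connectedComponentsWithStats((m&roi).astype(np.uint8))
        s0=sil(P,p0 if fixz is None else list(p0)+[fixz],c,s)>0
        k=max(range(1,n),key=lambda i:((l==i)&s0).sum()); T[c]=(l==k)
    def cost(p):
        e=0
        for c in cams:
            a=sil(P,p if fixz is None else list(p)+[fixz],c,s)>0; e+=1-(a&T[c]).sum()/(a|T[c]).sum()
        return e/len(cams)
    best=None
    for d in(0,.25,-.25):
        x0=np.array(p0)+[0,0,d]; sx=np.vstack([x0,x0+[.012,0,0],x0+[0,.012,0],x0+[0,0,.15]])
        r=minimize(cost,x0,method="Nelder-Mead",options=dict(initial_simplex=sx,maxiter=90,xatol=2e-4,fatol=1e-4))
        if best is None or r.fun<best.fun: best=r
    return best.x,best.fun
SP=dict(thin=cyl(16,90),middle=cyl(25,120),thick=cyl(36,150),chock=chock,small_c=cradle(56,94,28,37,37,18),middle_c=cradle(70,124,41,50,43,25),large_c=large)
E
cat > run.py <<'E'
from fit import *
ims={c:optics.grab_frame(c) for c in("top","scene")}
G=dict(thin=(.435,-.21,.15),middle=(.557,.374,-.4),thick=(.472,-.017,-.25),chock=(.64,.12,-.1),small_c=(.552,-.39,0),middle_c=(.445,.245,.1),large_c=(.65,-.15,.1))
for n,p in G.items():
    k="g" if n in("thin","middle","thick") else "b"
    for cams in(("top",),("scene",),("top","scene")):
        x,f=fit(SP[n],p,k,ims,cams,s=2); print(n,cams,np.round(x,4),round(f,3))
    if 1:
        for c in ims:
            ct,_=cv2.findContours(cv2.resize(sil(SP[n],x,c,3),None,fx=1,fy=1),cv2.RETR_EXTERNAL,cv2.CHAIN_APPROX_NONE)
            globals().setdefault("O",{}).setdefault(c,cv2.resize(ims[c][:,:,::-1],None,fx=3,fy=3,interpolation=cv2.INTER_CUBIC))
            cv2.drawContours(O[c],ct,-1,(0,255,0),1)
cv2.imwrite("pics/ov_top.png",cv2.resize(O["top"][330:800,180:1320],(800,330)))
cv2.imwrite("pics/ov_scene.png",O["scene"][300:1060,480:1200][:, :])
E
python3 run.py
```

```text
Traceback (most recent call last):
  File "run.py", line 7, in <module>
    x,f=fit(SP[n],p,k,ims,cams,s=2); print(n,cams,np.round(x,4),round(f,3))
        ~~~^^^^^^^^^^^^^^^^^^^^^^^^
  File "fit.py", line 42, in fit
    r=minimize(cost,x0,method="Nelder-Mead",options=dict(initial_simplex=sx,maxiter=90,xatol=2e-4,fatol=1e-4))
  File "fit.py", line 37, in cost
    a=sil(P,p if fixz is None else list(p)+[fixz],c,s)>0; e+=1-(a&T[c]).sum()/(a|T[c]).sum()
      ~~~^^^^^^^^^^^^^^^^^^^^^^^^^^^^^^^^^^^^^^^^^^^^^
  File "fit.py", line 19, in sil
    q=np.array([w2px(cam,w) for w in W])*s+(s-1)/2
                ~~~~^^^^^^^
  File "h.py", line 8, in w2px
    m=optics.camera_model(cam);T=np.array(m["world_to_cam"]);q=T[:3,:3]@np.array(P)+T[:3,3]
ValueError: time passes only in moves, steps and waits
```

View pics/ov_scene.png

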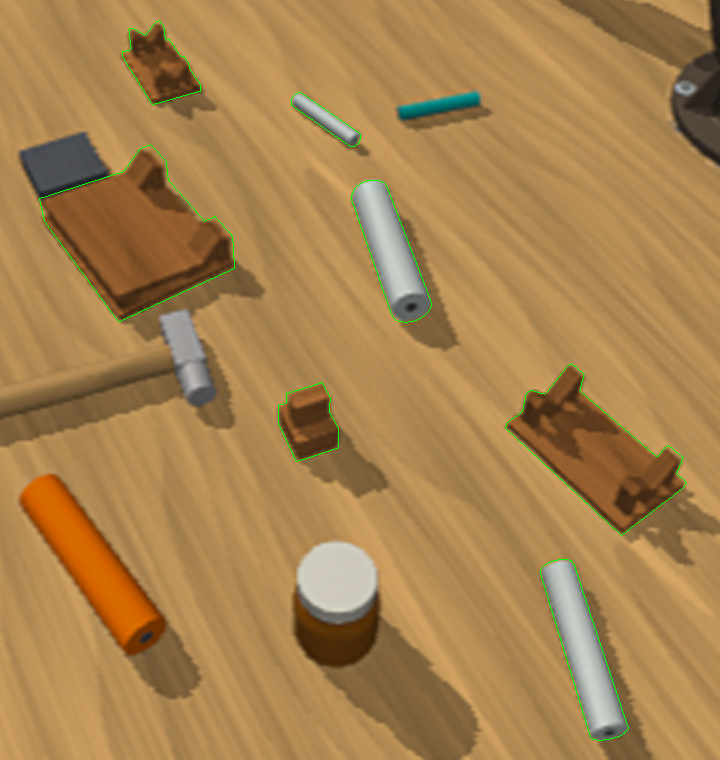

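Run:
```python
import cv2,numpy as np
a=cv2.imread("pics/ov_top.png")
from h import *
im=optics.grab_frame("top")[:,:,::-1]
f=lambda c,r,s:cv2.resize(im[r-s:r+s,c-s:c+s],(380,380),interpolation=cv2.INTER_CUBIC)
sc=optics.grab_frame("scene")[:,:,::-1]
g=lambda c,r,s:cv2.resize(sc[r-s:r+s,c-s:c+s],(380,380),interpolation=cv2.INTER_CUBIC)
cv2.imwrite("pics/chk.png",np.hstack([f(206,160,24),g(263,240,24)]))
```

```text
(no output)
```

View pics/chk.png

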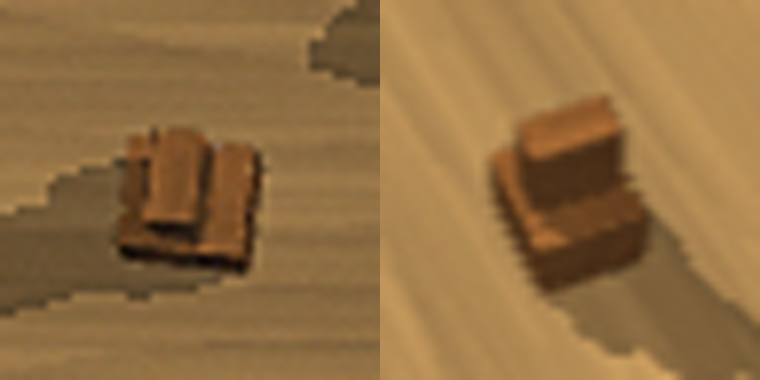

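The overlay outlines sit tightly on every part, and the chock crop confirms its fin runs along its x at yaw of about -0.12. That makes 4 pictures viewed. Now the thick bar.

Call:
apply_moves(increments=[0.018, 0.0357, -0.005, 0, 0, 0.0586, 0.018, 0.0357, -0.005, 0, 0, 0.0586, 0.018, 0.0357, -0.005, 0, 0, 0.0586, 0.018, 0.0357, -0.005, 0, 0, 0.0586, 0.018, 0.0357, -0.005, 0, 0, 0.0586, 0.018, 0.0357, -0.005, 0, 0, 0.0586, 0.018, 0.0357, -0.005, 0, 0, 0.0586, 0.018, 0.0357, -0.005, 0, 0, 0.0586, 0.018, 0.0357, -0.005, 0, 0, 0.0586, 0.018, 0.0357, -0.005, 0, 0, 0.0586, 0.018, 0.0357, -0.005, 0, 0, 0.0586, 0.018, 0.0357, -0.005, 0, 0, 0.0586, 0.018, 0.0357, -0.005, 0, 0, 0.0586, 0.018, 0.0357, -0.005, 0, 0, 0.0586, 0.018, 0.0357, -0.005, 0, 0, 0.0586, 0.018, 0.0357, -0.005, 0, 0, 0.0586, 0.018, 0.0357, -0.005, 0, 0, 0.0586, 0.018, 0.0357, -0.005, 0, 0, 0.0586], hand=0)

```text
t: 2.9
eef_pos: [0.4776, 0.0041, 0.1479]
ee_rot: [3.136, 0.014, 2.893]
force: [0.9, -1.6, 0.9]
width: 0.0873
```

Call:
apply_moves(increments=[0, 0, 0, 0, 0, 0, -0.001, -0.01, -0.03, 0, 0, -0.02, -0.001, -0.008, -0.03, 0, 0, -0.02, 0, 0, 0, 0, 0, 0])

```text
t: 3.23
eef_pos: [0.482, -0.0047, 0.0879]
ee_rot: [3.132, 0.022, 2.868]
force: [-1.3, 0.3, -1.2]
width: 0.0879
```

```bash
cat > go.py <<'E'
import sys,numpy as np
from station import arm
from scipy.spatial.transform import Rotation as R
a=[float(v) for v in sys.argv[1:]]  # x y z yaw [tilt about local axis: rx ry world]
s=arm.get_state()
T=R.from_euler("xyz",[np.pi,0,a[3]])
if len(a)>4: T=R.from_rotvec(a[4:7])*T
C=R.from_euler("xyz",s["ee_rot"])
print("dpos",np.round(np.array(a[:3])-s["eef_pos"],4).tolist(),"drot",np.round((T*C.inv()).as_rotvec(),3).tolist(),"q",np.round(s["q"],2).tolist(),"w",round(s["width"],4),"F",np.round(s["force"],1),"t",round(s["t"],2))
E
python3 go.py .475 -.0145 .018 2.852
```

```text
dpos [-0.007, -0.0098, -0.0699] drot [-0.003, 0.023, -0.016] q [0.4, 0.19, -0.62, 0.01, -0.74, -0.68] w 0.0879 F [-1.3  0.3 -1.2] t 3.23
```

Call:
apply_moves(increments=[-0.0035, -0.005, 0, 0, 0.012, -0.008, -0.0035, -0.005, -0.02, 0, 0.012, -0.008, 0, 0, -0.025, 0, 0, 0, 0, 0, -0.02, 0, 0, 0, 0, 0, 0, 0, 0, 0])

```text
t: 3.65
eef_pos: [0.4782, -0.0152, 0.0277]
ee_rot: [3.136, 0.002, 2.852]
force: [-0.0, 0.2, -0.3]
width: 0.0876
```

```bash
python3 go.py .475 -.0145 .02 2.852
```

```text
dpos [-0.0032, 0.0007, -0.0077] drot [-0.004, 0.003, -0.0] q [0.38, 0.29, -0.67, -0.01, -0.61, -0.66] w 0.0876 F [-0.   0.2 -0.3] t 3.65
```

Call:
apply_moves(increments=[-0.003, 0, -0.0075, -0.004, 0.003, 0, 0, 0, 0, 0, 0, 0])

```text
t: 3.82
eef_pos: [0.4763, -0.0154, 0.0223]
ee_rot: [3.141, 0.001, 2.852]
force: [0.1, -0.5, -0.0]
width: 0.0879
```

Call:
apply_moves(increments=[0, 0, 0, 0, 0, 0, 0, 0, 0, 0, 0, 0, 0, 0, 0, 0, 0, 0, 0, 0, 0, 0, 0, 0, 0, 0, 0, 0, 0, 0, 0, 0, 0, 0, 0, 0, 0, 0, 0, 0, 0, 0, 0, 0, 0, 0, 0, 0], hand=1, force=30)

```text
t: 4.48
eef_pos: [0.4793, -0.0142, 0.028]
ee_rot: [3.136, 0.008, 2.853]
force: [-1.4, -0.3, 0.9]
width: 0.04
```

```bash
python3 go.py .475 -.0145 .02 2.852
```

```text
dpos [-0.0043, -0.0003, -0.008] drot [-0.003, 0.009, -0.001] q [0.38, 0.29, -0.67, 0.0, -0.6, -0.67] w 0.04 F [-1.4 -0.3  0.9] t 4.48
```

Call:
apply_moves(increments=[-0.001, 0, -0.001, 0, 0, 0, -0.001, 0, -0.004, -0.001, 0.004, 0, -0.001, 0, -0.005, -0.001, 0.004, 0, -0.001, 0, -0.003, 0, 0, 0], hand=0.4)

```text
t: 4.82
eef_pos: [0.4756, -0.014, 0.0145]
ee_rot: [3.14, 0.001, 2.853]
force: [0.0, -0.5, -0.2]
width: 0.0525
```

```bash
python3 go.py .475 -.0145 .018 2.852
```

```text
dpos [-0.0006, -0.0005, 0.0035] drot [-0.001, 0.002, -0.001] q [0.39, 0.31, -0.69, -0.0, -0.57, -0.67] w 0.0525 F [ 0.  -0.5 -0.2] t 4.82
```

Call:
apply_moves(increments=[0, 0, 0, 0, 0, 0, -0.0005, 0, 0, 0, 0, 0, -0.0005, 0, 0, 0, 0.001, 0, -0.0005, 0, 0, 0, 0.001, 0, -0.0005, 0, 0, 0, 0.001, 0, 0, 0, 0, 0, 0, 0], hand=1, force=30)

```text
t: 5.32
eef_pos: [0.4738, -0.014, 0.0131]
ee_rot: [-3.142, -0.002, 2.854]
force: [1.8, -0.1, -1.9]
width: 0.0357
```

```bash
python3 go.py .475 -.0145 .018 2.852
```

```text
dpos [0.0012, -0.0005, 0.0049] drot [-0.001, -0.002, -0.002] q [0.39, 0.31, -0.69, -0.0, -0.57, -0.67] w 0.0357 F [ 1.8 -0.1 -1.9] t 5.32
```

Call:
apply_moves(increments=[0, 0, 0, 0, 0, 0, 0, 0, 0.004, 0, 0, 0, 0, 0, 0.004, 0, 0, 0], hand=0.5)

```text
t: 5.57
eef_pos: [0.4725, -0.0144, 0.0209]
ee_rot: [-3.14, -0.004, 2.853]
force: [0.5, -0.1, -0.5]
width: 0.0434
```

Call:
apply_moves(increments=[0, 0, 0, 0, 0, 0, 0, 0, 0, 0, 0, 0, 0, 0, 0, 0, 0, 0, 0, 0, 0, 0, 0, 0], hand=1)

```text
t: 5.9
eef_pos: [0.4726, -0.0142, 0.0222]
ee_rot: [-3.141, -0.003, 2.853]
force: [0.6, 0.1, -2.3]
width: 0.0354
```

```bash
python3 go.py .475 -.0145 .021 2.852
```

```text
dpos [0.0024, -0.0003, -0.0012] drot [-0.001, -0.003, -0.001] q [0.39, 0.3, -0.68, -0.0, -0.59, -0.67] w 0.0354 F [ 0.6  0.1 -2.3] t 5.9
```

Call:
apply_moves(increments=[0, 0, 0.01, 0, 0, 0, 0, 0, 0.03, 0, 0, 0, 0, 0, 0.03, 0, 0, 0, 0.01, -0.006, 0.03, 0, 0, 0.03, 0.02, -0.015, 0, 0, 0, 0.045, 0.022, -0.0166, 0, 0, 0, 0.045, 0.022, -0.0166, 0, 0, 0, 0.045, 0.022, -0.0166, 0, 0, 0, 0.045, 0.022, -0.0166, 0, 0, 0, 0.045, 0.022, -0.0166, 0, 0, 0, 0.045, 0.022, -0.0166, 0, 0, 0, 0.045, 0.015, -0.012, 0, 0, 0, 0.03, 0.006, -0.005, 0, 0, 0, 0.01, 0, 0, 0, 0, 0, 0])

```text
t: 7.07
eef_pos: [0.6509, -0.1602, 0.1164]
ee_rot: [-3.138, -0.025, -3.028]
force: [0.1, 0.8, -4.6]
width: 0.0351
```

```bash
python3 go.py .653 -.1477 .0445 3.247
python3 - <<'E'
from h import *
save("top","a.png",(240,90,400,230),4)
E
```

```text
dpos [0.0021, 0.0125, -0.0719] drot [0.006, -0.025, -0.008] q [0.05, 0.45, -0.13, 0.01, -1.01, 0.06] w 0.0351 F [ 0.1  0.8 -4.6] t 7.07
```

View pics/a.png

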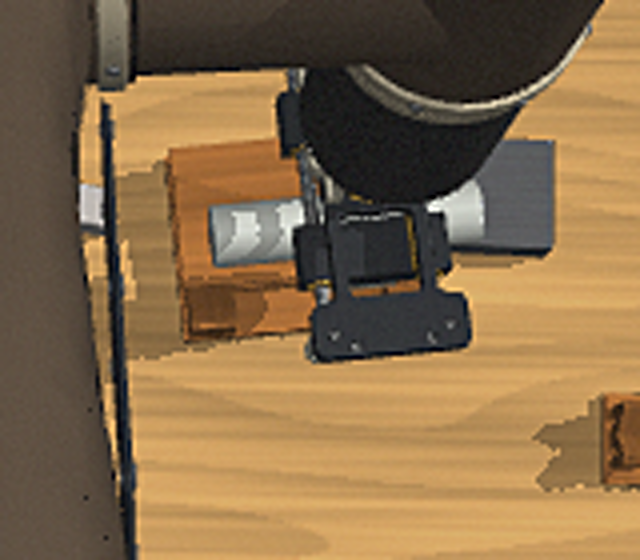

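The bar is held level over the cradle, with its ends at about (212,235) and (485,212) in the crop. I'll correct the offset and descend.

Call:
apply_moves(increments=[0.001, 0.006, -0.005, 0.002, -0.01, 0, 0.001, 0.006, -0.02, 0.002, -0.01, 0, 0, 0, -0.015, 0, 0, 0, 0, 0, 0, 0, 0, 0])

```text
t: 7.45
eef_pos: [0.6484, -0.1439, 0.0738]
ee_rot: [3.141, -0.005, -3.032]
force: [-1.3, 0.5, -4.8]
width: 0.0354
```

```bash
python3 go.py .653 -.1477 .0445 3.247
python3 - <<'E'
from fit import *
ims={c:optics.grab_frame(c) for c in("top","scene")}
s=arm.get_state();z=s["eef_pos"][2]-.0042
m=masks(ims["top"],"g")
cv2.imwrite("pics/m.png",np.hstack([cv2.resize(m[110:180,280:380].astype(np.uint8)*255,None,fx=4,fy=4),cv2.resize(ims["scene"][100:170,160:260,1],None,fx=4,fy=4)]))
E
```

```text
dpos [0.0046, -0.0038, -0.0293] drot [-0.001, -0.005, -0.004] q [0.07, 0.48, -0.2, -0.0, -0.9, 0.04] w 0.0354 F [-1.3  0.5 -4.8] t 7.45
```

View pics/m.png

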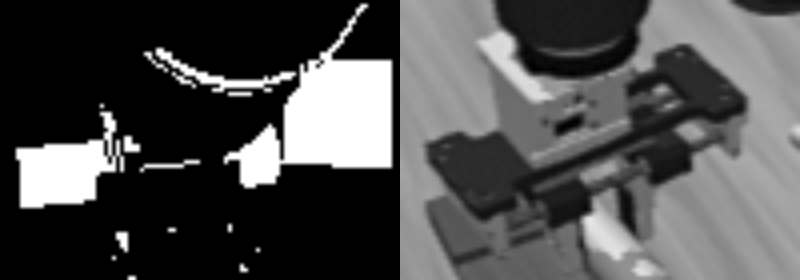

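Run:
```python
from h import *
a=px2w("top",(284.1,154.5),.0695);b=px2w("top",(350,148.7),.0695);print(a,b,(a+b)/2,np.linalg.norm(a-b))
```

```text
[ 0.63991002 -0.06965618  0.0695    ] [ 0.65557001 -0.22443019  0.0695    ] [ 0.64774002 -0.14704318  0.0695    ] 0.15556423592815108
```

Call:
apply_moves(increments=[0.0025, -0.002, 0, 0, -0.003, 0, 0.0025, -0.002, -0.008, 0, -0.002, -0.002, 0, 0, -0.01, 0, 0, 0, 0, 0, -0.004, 0, 0, 0, 0, 0, 0, 0, 0, 0])

```text
t: 7.97
eef_pos: [0.6575, -0.1476, 0.0571]
ee_rot: [-3.14, 0.01, -3.032]
force: [0.1, 0.1, -4.8]
width: 0.0353
```

```bash
python3 go.py .653 -.148 .0452 3.247
```

```text
dpos [-0.0045, -0.0004, -0.0119] drot [0.0, 0.01, -0.004] q [0.07, 0.5, -0.21, 0.0, -0.85, 0.04] w 0.0353 F [ 0.1  0.1 -4.8] t 7.97
```

Call:
apply_moves(increments=[-0.002, 0, -0.004, 0, 0.005, -0.002, -0.002, 0, -0.004, 0, 0.004, -0.002, 0, 0, -0.002, 0, 0, 0, 0, 0, -0.001, 0, 0, 0])

```text
t: 8.3
eef_pos: [0.6529, -0.148, 0.0447]
ee_rot: [-3.141, -0.0, -3.037]
force: [-0.3, -0.2, -4.4]
width: 0.0351
```

```bash
python3 go.py .653 -.148 .0452 3.247
```

```text
dpos [0.0001, 0.0, 0.0005] drot [0.0, -0.0, 0.001] q [0.07, 0.52, -0.22, 0.0, -0.84, 0.04] w 0.0351 F [-0.3 -0.2 -4.4] t 8.3
```

Call:
apply_moves(increments=[0, 0, -0.001, 0, 0, 0, 0, 0, -0.001, 0, 0, 0])

```text
t: 8.47
eef_pos: [0.6529, -0.148, 0.0446]
ee_rot: [-3.141, -0.0, -3.036]
force: [-4.3, 3.1, 4.5]
width: 0.0352
```

Call:
apply_moves(increments=[0, 0, -0.001, 0, 0, 0, 0, 0, -0.001, 0, 0, 0])

```text
t: 8.63
eef_pos: [0.6529, -0.148, 0.0445]
ee_rot: [-3.14, 0.0, -3.036]
force: [-4.5, 1.2, 5.7]
width: 0.0355
```

Call:
apply_moves(increments=[0, 0, 0, 0, 0, 0, 0, 0, 0, 0, 0, 0, 0, 0, 0, 0, 0, 0, 0, 0, 0, 0, 0, 0, 0, 0, 0, 0, 0, 0, 0, 0, 0, 0, 0, 0], hand=0.3)

```text
t: 9.13
eef_pos: [0.6561, -0.1484, 0.0464]
ee_rot: [-3.139, 0.007, -3.035]
force: [0.4, -0.0, -0.4]
width: 0.061
```

```bash
python3 go.py .653 -.148 .0452 3.247
```

```text
dpos [-0.0031, 0.0004, -0.0012] drot [0.002, 0.007, -0.001] q [0.07, 0.52, -0.22, 0.0, -0.83, 0.04] w 0.061 F [ 0.4 -0.  -0.4] t 9.13
```

Call:
apply_moves(increments=[-0.001, 0, 0.02, 0, 0, 0, 0, 0, 0.035, 0, 0, 0, 0, 0, 0.035, 0, 0, 0, -0.003, 0.01, 0.015, 0, 0, 0.06, -0.0018, 0.0227, 0, 0, 0, 0.11, -0.0018, 0.0227, 0, 0, 0, 0.11, -0.0018, 0.0227, 0, 0, 0, 0.11, -0.0018, 0.0227, 0, 0, 0, 0.11, -0.0018, 0.0227, 0, 0, 0, 0.11, -0.0018, 0.0227, 0, 0, 0, 0.11, -0.0018, 0.0227, 0, 0, 0, 0.11, -0.0018, 0.0227, 0, 0, 0, 0.11, -0.0018, 0.0227, 0, 0, 0, 0.11, -0.0018, 0.0227, 0, 0, 0, 0.11, -0.0018, 0.02, 0, 0, 0, 0.11, 0, 0.01, 0, 0, 0, 0.05, 0, 0, 0, 0, 0, 0], hand=0)

```text
t: 10.55
eef_pos: [0.6305, 0.1296, 0.1565]
ee_rot: [-3.132, 0.008, -1.652]
force: [-0.1, 0.2, 0.3]
width: 0.0876
```

```bash
python3 go.py .6345 .1233 .04 4.597
cat > chk.py <<'E'
import sys
from fit import *
# name obj x y yaw z (z = extra height over bench pose)
ims={c:optics.grab_frame(c) for c in("top","scene")}
a=sys.argv[1:];n=a[0];p=[float(v) for v in a[1:4]];z=float(a[4]);k="b" if n=="chock" else "g"
for cams in(("top",),("scene",),("top","scene")):
    try: x,f=fit(SP[n],p,k,ims,cams,s=2,fixz=z); print(cams,np.round(x,4),round(f,3))
    except Exception as e: print(cams,e)
E
python3 chk.py thick .65 -.148 .1 .022
```

```text
dpos [0.004, -0.0063, -0.1165] drot [-0.007, 0.01, -0.035] q [0.5, 0.36, -0.18, -0.0, -1.02, 0.99] w 0.0876 F [-0.1  0.2  0.3] t 10.55
('top',) [ 0.6509 -0.1498  0.1026] 0.101
('scene',) [ 0.6502 -0.1499  0.1121] 0.389
('top', 'scene') [ 0.65   -0.1493  0.1018] 0.247
```

Call:
apply_moves(increments=[0.002, -0.003, -0.01, -0.003, 0.005, -0.018, 0.002, -0.003, -0.03, -0.003, 0.005, -0.017, 0, 0, -0.03, 0, 0, 0, 0, 0, -0.02, 0, 0, 0, 0, 0, 0, 0, 0, 0])

```text
t: 11.07
eef_pos: [0.6359, 0.1169, 0.0635]
ee_rot: [-3.139, 0.002, -1.709]
force: [-0.1, -0.7, -1.0]
width: 0.0879
```

```bash
python3 go.py .6345 .1233 .04 4.597
```

```text
dpos [-0.0014, 0.0064, -0.0235] drot [-0.002, 0.003, 0.023] q [0.48, 0.46, -0.26, -0.0, -0.84, 0.95] w 0.0879 F [-0.1 -0.7 -1. ] t 11.07
```

Call:
apply_moves(increments=[-0.0007, 0.003, -0.005, 0, 0.002, 0.012, -0.0007, 0.003, -0.01, 0, 0.001, 0.01, 0, 0, -0.006, 0, 0, 0, 0, 0, 0, 0, 0, 0])

```text
t: 11.4
eef_pos: [0.6353, 0.1207, 0.0413]
ee_rot: [3.141, 0.001, -1.691]
force: [-0.7, -0.6, 0.2]
width: 0.0876
```

```bash
python3 go.py .6345 .1233 .041 4.597
```

```text
dpos [-0.0008, 0.0026, -0.0003] drot [-0.001, -0.001, 0.005] q [0.49, 0.49, -0.27, -0.0, -0.81, 0.96] w 0.0876 F [-0.7 -0.6  0.2] t 11.4
```

Close on the fin, nudging y towards its centre.

Call:
apply_moves(increments=[-0.0005, 0.0013, 0, 0, 0, 0.003, -0.0003, 0.001, 0, 0, 0, 0, 0, 0, 0, 0, 0, 0, 0, 0, 0, 0, 0, 0, 0, 0, 0, 0, 0, 0, 0, 0, 0, 0, 0, 0, 0, 0, 0, 0, 0, 0, 0, 0, 0, 0, 0, 0, 0, 0, 0, 0, 0, 0, 0, 0, 0, 0, 0, 0, 0, 0, 0, 0, 0, 0], hand=1, force=20)

```text
t: 12.32
eef_pos: [0.6367, 0.1247, 0.0455]
ee_rot: [-3.136, 0.004, -1.687]
force: [-0.5, -0.4, 0.1]
width: 0.02
```

```bash
python3 go.py .6345 .1233 .041 4.597
```

```text
dpos [-0.0022, -0.0014, -0.0045] drot [-0.004, 0.006, 0.001] q [0.49, 0.48, -0.27, -0.0, -0.81, 0.96] w 0.02 F [-0.5 -0.4  0.1] t 12.32
```

Call:
apply_moves(increments=[-0.001, -0.0005, -0.003, -0.002, 0.003, 0, -0.0005, 0, -0.001, -0.001, 0.001, 0, 0, 0, 0, 0, 0, 0, 0, 0, 0, 0, 0, 0])

```text
t: 12.65
eef_pos: [0.6368, 0.1244, 0.0441]
ee_rot: [-3.137, 0.002, -1.686]
force: [0.2, -0.1, -1.2]
width: 0.0161
```

```bash
python3 go.py .6345 .1233 .041 4.597
```

```text
dpos [-0.0023, -0.0011, -0.0031] drot [-0.001, 0.005, -0.0] q [0.49, 0.49, -0.27, 0.0, -0.81, 0.96] w 0.0161 F [ 0.2 -0.1 -1.2] t 12.65
```

Call:
apply_moves(increments=[0, 0, 0.01, 0, 0, 0, 0, 0, 0.03, 0, 0, 0, 0, 0, 0.035, 0, 0, 0, 0.003, -0.01, 0.03, 0, 0, 0.01, 0.006, -0.025, 0, 0, 0, 0.02, 0.006, -0.026, 0, 0, 0, 0.02, 0.006, -0.026, 0, 0, 0, 0.02, 0.006, -0.026, 0, 0, 0, 0.02, 0.006, -0.026, 0, 0, 0, 0.02, 0.006, -0.026, 0, 0, 0, 0.02, 0.006, -0.026, 0, 0, 0, 0.02, 0.006, -0.026, 0, 0, 0, 0.02, 0.006, -0.02, 0, 0, 0, 0.02, 0.004, -0.01, 0, 0, 0, 0.02, 0, 0, 0, 0, 0, 0])

```text
t: 13.9
eef_pos: [0.6964, -0.1343, 0.1606]
ee_rot: [-3.137, -0.001, -1.462]
force: [-0.6, 0.7, 0.0]
width: 0.0157
```

```bash
python3 go.py .696 -.1447 .1 4.815 .0103 -.0995 0
python3 - <<'E'
from h import *
im=np.hstack([cv2.resize(optics.grab_frame(c)[r:r+120,l:l+120,::-1],(400,400),interpolation=cv2.INTER_CUBIC) for c,r,l in(("top",80,260),("scene",90,150))])
cv2.imwrite("pics/b.png",im)
E
```

```text
dpos [-0.0004, -0.0104, -0.0606] drot [0.011, -0.095, -0.006] q [0.08, 0.46, -0.01, 0.0, -1.1, 1.6] w 0.0157 F [-0.6  0.7  0. ] t 13.9
```

View pics/b.png

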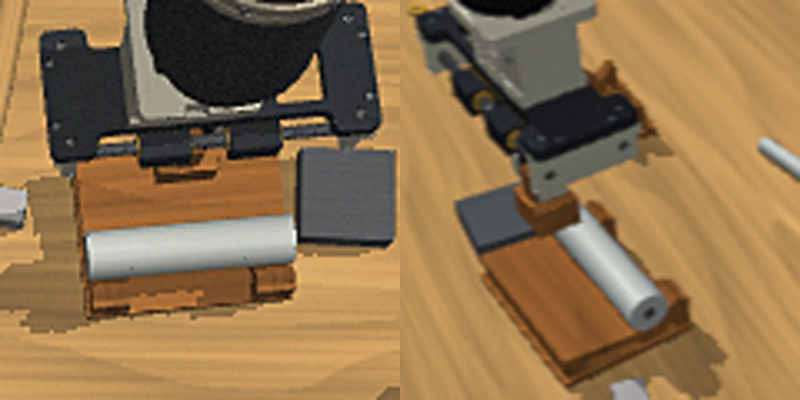

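The thick bar lies against the stops and the chock is held level above the ramp (left tile: bar at (190,245), chock at (190,165)). That makes 7 pictures viewed. I'll tilt it by the ramp angle and lower it.

Call:
apply_moves(increments=[0, -0.003, -0.005, 0.003, -0.03, -0.002, 0, -0.004, -0.02, 0.004, -0.035, -0.002, 0, -0.003, -0.025, 0.003, -0.03, -0.002, -0.001, 0, -0.02, 0, 0, 0, 0, 0, 0, 0, 0, 0])

```text
t: 14.42
eef_pos: [0.6952, -0.1378, 0.0917]
ee_rot: [-3.033, 0.0, -1.468]
force: [-1.3, 0.4, -1.4]
width: 0.0154
```

```bash
python3 go.py .695 -.1447 .0715 4.815 .0103 -.0995 0
```

```text
dpos [-0.0002, -0.0069, -0.0202] drot [-0.001, 0.008, -0.0] q [0.08, 0.47, -0.17, -0.0, -0.82, 1.6] w 0.0154 F [-1.3  0.4 -1.4] t 14.42
```

Call:
apply_moves(increments=[0, -0.003, -0.004, 0, 0.004, 0, 0, -0.003, -0.006, 0, 0.003, 0, 0, 0, -0.004, 0, 0, 0, 0, 0, 0, 0, 0, 0])

```text
t: 14.75
eef_pos: [0.6966, -0.1417, 0.08]
ee_rot: [-3.039, 0.0, -1.465]
force: [-0.2, -0.0, -0.3]
width: 0.0155
```

```bash
python3 go.py .695 -.1447 .0715 4.815 .0103 -.0995 0
```

```text
dpos [-0.0016, -0.003, -0.0085] drot [-0.001, 0.002, -0.004] q [0.07, 0.49, -0.17, -0.01, -0.81, 1.61] w 0.0155 F [-0.2 -0.  -0.3] t 14.75
```

Call:
apply_moves(increments=[-0.001, -0.0025, -0.003, 0, 0.001, 0, 0, -0.001, -0.003, 0, 0.001, -0.002, 0, 0, -0.001, 0, 0, 0])

```text
t: 15.0
eef_pos: [0.6973, -0.1452, 0.0744]
ee_rot: [-3.038, 0.0, -1.466]
force: [0.2, -0.3, -0.4]
width: 0.016
```

Call:
apply_moves(increments=[0, 0, -0.001, 0, 0, 0, 0, 0, -0.001, 0, 0, 0])

```text
t: 15.17
eef_pos: [0.6975, -0.1455, 0.0726]
ee_rot: [-3.038, 0.0, -1.467]
force: [0.2, 0.1, -0.3]
width: 0.0162
```

```bash
python3 go.py .695 -.1447 .0715 4.815 .0103 -.0995 0
```

```text
dpos [-0.0025, 0.0008, -0.0011] drot [-0.0, 0.004, -0.001] q [0.06, 0.5, -0.18, -0.01, -0.79, 1.61] w 0.0162 F [ 0.2  0.1 -0.3] t 15.17
```

Call:
apply_moves(increments=[-0.002, 0, -0.0005, 0, 0.002, 0, -0.002, 0, -0.0005, 0, 0, 0, -0.002, 0, -0.0005, 0, 0, 0, -0.001, 0, -0.0005, 0, 0, 0])

```text
t: 15.5
eef_pos: [0.6901, -0.1456, 0.0705]
ee_rot: [-3.04, 0.0, -1.467]
force: [0.3, 0.3, -0.6]
width: 0.016
```

```bash
python3 go.py .6861 -.1456 .07 4.815 .0103 -.0995 0
```

```text
dpos [-0.004, -0.0, -0.0005] drot [-0.0, 0.002, -0.001] q [0.07, 0.49, -0.19, -0.01, -0.79, 1.61] w 0.016 F [ 0.3  0.3 -0.6] t 15.5
```

Call:
apply_moves(increments=[0, 0, -0.0007, 0, 0.001, 0, 0, 0, -0.0007, 0, 0, 0])

```text
t: 15.67
eef_pos: [0.6899, -0.1456, 0.0703]
ee_rot: [-3.04, 0.0, -1.466]
force: [-2.5, 0.9, 6.2]
width: 0.0161
```

Call:
apply_moves(increments=[-0.001, 0, 0, 0, 0, 0, -0.001, 0, -0.0003, 0, 0, 0])

```text
t: 15.83
eef_pos: [0.6881, -0.1455, 0.0703]
ee_rot: [-3.039, 0.0, -1.466]
force: [0.0, -0.0, -1.1]
width: 0.016
```

Call:
apply_moves(increments=[-0.0007, 0, 0, 0, 0, 0, -0.0007, 0, -0.0003, 0, 0, 0])

```text
t: 16.0
eef_pos: [0.6869, -0.1455, 0.0699]
ee_rot: [-3.039, -0.0, -1.466]
force: [0.8, 0.1, 2.8]
width: 0.0159
```

Call:
apply_moves(increments=[-0.0007, 0, 0, 0, 0, 0, -0.0007, 0, -0.0001, 0, 0, 0])

```text
t: 16.17
eef_pos: [0.6858, -0.1455, 0.0699]
ee_rot: [-3.038, -0.0, -1.466]
force: [-0.2, 1.0, 0.6]
width: 0.0157
```

Call:
apply_moves(increments=[-0.0007, 0, 0, 0, 0, 0, -0.0007, 0, -0.0001, 0, 0, 0])

```text
t: 16.33
eef_pos: [0.685, -0.1455, 0.0699]
ee_rot: [-3.037, -0.0, -1.466]
force: [1.8, -0.1, 1.1]
width: 0.0156
```

Call:
apply_moves(increments=[-0.0007, 0, 0, 0, 0, 0, -0.0007, 0, -0.0001, 0, 0, 0])

```text
t: 16.5
eef_pos: [0.6847, -0.1455, 0.0703]
ee_rot: [-3.034, -0.001, -1.466]
force: [2.6, -0.1, -0.4]
width: 0.0161
```

Call:
apply_moves(increments=[-0.0006, 0, -0.0004, 0, 0.003, 0, -0.0006, 0, -0.0004, 0, 0.002, 0])

```text
t: 16.67
eef_pos: [0.6846, -0.1454, 0.0702]
ee_rot: [-3.037, -0.001, -1.465]
force: [4.0, -1.0, 0.4]
width: 0.0164
```

```bash
python3 go.py .6861 -.1456 .07 4.815 .0103 -.0995 0
```

```text
dpos [0.0015, -0.0002, -0.0002] drot [0.0, 0.005, -0.003] q [0.07, 0.48, -0.21, -0.0, -0.77, 1.61] w 0.0164 F [ 4.  -1.   0.4] t 16.67
```

Call:
apply_moves(increments=[0, 0, -0.0006, 0, 0.002, 0, 0, 0, -0.0006, 0, 0, 0])

```text
t: 16.83
eef_pos: [0.685, -0.1454, 0.0697]
ee_rot: [-3.038, -0.001, -1.465]
force: [-1.1, 0.7, 7.8]
width: 0.0159
```

Call:
apply_moves(increments=[0, 0, 0, 0, 0, 0, 0, 0, 0, 0, 0, 0, 0, 0, 0, 0, 0, 0, 0, 0, 0, 0, 0, 0, 0, 0, 0, 0, 0, 0], hand=0.45)

```text
t: 17.25
eef_pos: [0.6815, -0.1456, 0.0677]
ee_rot: [-3.045, 0.0, -1.466]
force: [-0.2, 0.5, 0.1]
width: 0.0436
```

Call:
apply_moves(increments=[0, 0, 0.005, 0, 0, 0, 0, 0, 0.02, 0, 0, 0, 0, 0, 0.035, 0, 0, 0, 0, 0, 0.025, -0.005, 0.05, 0, 0, 0, 0.01, -0.005, 0.05, 0, 0, 0, 0, 0, 0, 0])

```text
t: 17.75
eef_pos: [0.6771, -0.1461, 0.1658]
ee_rot: [3.126, 0.001, -1.467]
force: [1.0, -1.1, -0.6]
width: 0.0482
```

```bash
python3 go.py .43 -.2185 .16 3.37; python3 chk.py thick .65 -.148 .1 .022
```

```text
dpos [-0.2471, -0.0724, -0.0058] drot [-0.011, -0.013, -1.446] q [0.07, 0.44, -0.03, -0.0, -1.12, 1.61] w 0.0482 F [ 1.  -1.1 -0.6] t 17.75
('top',) [ 0.65   -0.1487  0.1   ] 0.072
('scene',) [ 0.6498 -0.1495  0.1168] 0.436
('top', 'scene') [ 0.6498 -0.1496  0.1088] 0.256
```

Call:
apply_moves(increments=[-0.01, -0.003, 0, -0.005, -0.006, -0.06, -0.02, -0.006, 0, -0.005, -0.006, -0.12, -0.021, -0.006, 0, 0, 0, -0.12, -0.021, -0.006, 0, 0, 0, -0.12, -0.021, -0.006, 0, 0, 0, -0.12, -0.021, -0.006, 0, 0, 0, -0.12, -0.021, -0.006, 0, 0, 0, -0.12, -0.021, -0.006, 0, 0, 0, -0.12, -0.021, -0.006, 0, 0, 0, -0.12, -0.021, -0.006, 0, 0, 0, -0.12, -0.021, -0.006, 0, 0, 0, -0.12, -0.015, -0.004, 0, 0, 0, -0.12, -0.008, -0.003, 0, 0, 0, -0.1, 0, 0, 0, 0, 0, 0], hand=0.4)

```text
t: 19.02
eef_pos: [0.4038, -0.2154, 0.1415]
ee_rot: [3.126, -0.013, -3.015]
force: [0.4, 0.2, 0.1]
width: 0.0524
```

```bash
python3 go.py .4297 -.218 .014 3.372
python3 - <<'E'
from h import *
im=np.hstack([cv2.resize(optics.grab_frame(c)[r:r+100,l:l+100,::-1],(400,400),interpolation=cv2.INTER_CUBIC) for c,r,l in(("top",95,265),("scene",110,160))])
cv2.imwrite("pics/c.png",im)
E
```

```text
dpos [0.0259, -0.0026, -0.1275] drot [-0.013, -0.016, 0.104] q [-0.07, 0.1, -0.57, -0.02, -0.92, 0.2] w 0.0524 F [0.4 0.2 0.1] t 19.02
```

View pics/c.png

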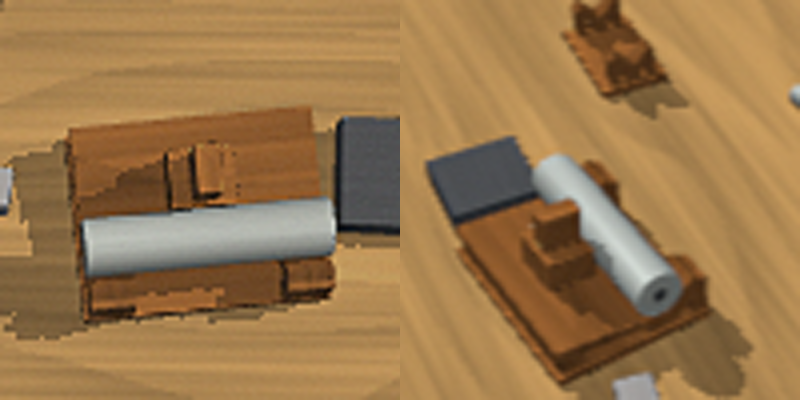

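The chock stands fin up against the middle of the thick bar (left tile: chock at about (203,178), bar from 85 to 335). That makes 8 pictures viewed. Next the thin bar.

Call:
apply_moves(increments=[0.012, -0.001, -0.01, -0.006, -0.008, 0.05, 0.012, -0.001, -0.03, -0.006, -0.008, 0.05, 0, 0, -0.03, 0, 0, 0, 0, 0, -0.02, 0, 0, 0, 0, 0, 0, 0, 0, 0])

```text
t: 19.53
eef_pos: [0.4352, -0.2169, 0.0495]
ee_rot: [-3.137, 0.01, -2.883]
force: [-0.8, 0.2, 0.0]
width: 0.0526
```

```bash
python3 go.py .4297 -.218 .014 3.372
```

```text
dpos [-0.0055, -0.0011, -0.0355] drot [0.002, 0.011, -0.028] q [-0.06, 0.26, -0.64, 0.0, -0.66, 0.31] w 0.0526 F [-0.8  0.2  0. ] t 19.53
```

Call:
apply_moves(increments=[-0.003, -0.0005, -0.004, 0.001, 0.006, -0.015, -0.0025, -0.0005, -0.012, 0.001, 0.005, -0.013, 0, 0, -0.012, 0, 0, 0, 0, 0, -0.004, 0, 0, 0, 0, 0, 0, 0, 0, 0])

```text
t: 19.95
eef_pos: [0.4321, -0.2176, 0.018]
ee_rot: [-3.141, -0.0, -2.906]
force: [-0.2, -0.5, 0.2]
width: 0.0529
```

```bash
python3 go.py .4297 -.218 .014 3.372
```

```text
dpos [-0.0024, -0.0004, -0.004] drot [0.0, -0.0, -0.005] q [-0.06, 0.32, -0.67, 0.0, -0.59, 0.29] w 0.0529 F [-0.2 -0.5  0.2] t 19.95
```

Call:
apply_moves(increments=[-0.0015, 0, -0.004, 0, 0, -0.004, -0.0008, 0, -0.0005, 0, 0, 0, -0.0003, 0, -0.0006, 0, 0, 0, -0.0003, 0, -0.0006, 0, 0, 0, -0.0003, 0, -0.0006, 0, 0, 0, -0.0003, 0, -0.0006, 0, 0, 0, 0, 0, -0.0004, 0, 0, 0, 0, 0, 0, 0, 0, 0], hand=1, force=20)

```text
t: 20.62
eef_pos: [0.4308, -0.2179, 0.0142]
ee_rot: [-3.139, 0.006, -2.909]
force: [0.0, 0.1, -1.6]
width: 0.0151
```

```bash
python3 go.py .4297 -.218 .014 3.372
```

```text
dpos [-0.0011, -0.0001, -0.0002] drot [0.001, 0.006, -0.002] q [-0.06, 0.32, -0.68, 0.0, -0.57, 0.29] w 0.0151 F [ 0.   0.1 -1.6] t 20.62
```

Call:
apply_moves(increments=[0, 0, 0.01, 0, -0.003, 0, 0, 0, 0.03, 0, -0.003, 0, 0, 0, 0.03, 0, 0, 0, 0.009, -0.012, 0.025, 0, 0, -0.02, 0.017, -0.025, 0, 0, 0, -0.045, 0.017, -0.025, 0, 0, 0, -0.045, 0.017, -0.025, 0, 0, 0, -0.045, 0.017, -0.025, 0, 0, 0, -0.045, 0.015, -0.022, 0, 0, 0, -0.045, 0.009, -0.013, 0, 0, 0, -0.03, 0.004, -0.005, 0, 0, 0, -0.01, 0, 0, 0, 0, 0, 0])

```text
t: 21.62
eef_pos: [0.5373, -0.3775, 0.1233]
ee_rot: [-3.136, 0.017, 3.078]
force: [0.4, -0.4, -0.9]
width: 0.0152
```

```bash
python3 go.py .5447 -.3815 .0405 3.077
```

```text
dpos [0.0074, -0.004, -0.0828] drot [0.006, 0.016, -0.001] q [-0.32, 0.41, -0.19, 0.0, -0.96, 0.25] w 0.0152 F [ 0.4 -0.4 -0.9] t 21.62
```

Call:
apply_moves(increments=[0.0037, -0.002, -0.005, 0.003, 0.008, 0, 0.0037, -0.002, -0.02, 0.003, 0.008, 0, 0, 0, -0.02, 0, 0, 0, 0, 0, -0.008, 0, 0, 0, 0, 0, 0, 0, 0, 0])

```text
t: 22.03
eef_pos: [0.5438, -0.3787, 0.0704]
ee_rot: [3.141, -0.0, 3.083]
force: [1.2, 0.8, -0.3]
width: 0.0154
```

```bash
python3 go.py .5447 -.3815 .0405 3.077;python3 - <<'E'
from h import *
im=np.hstack([cv2.resize(optics.grab_frame(c)[r:r+70,l:l+70,::-1],(400,400),interpolation=cv2.INTER_CUBIC) for c,r,l in(("top",165,376),("scene",85,175))])
cv2.imwrite("pics/d.png",im)
E
```

```text
dpos [0.0009, -0.0028, -0.0299] drot [-0.001, -0.0, -0.006] q [-0.32, 0.48, -0.21, -0.0, -0.88, 0.26] w 0.0154 F [ 1.2  0.8 -0.3] t 22.03
```

View pics/d.png

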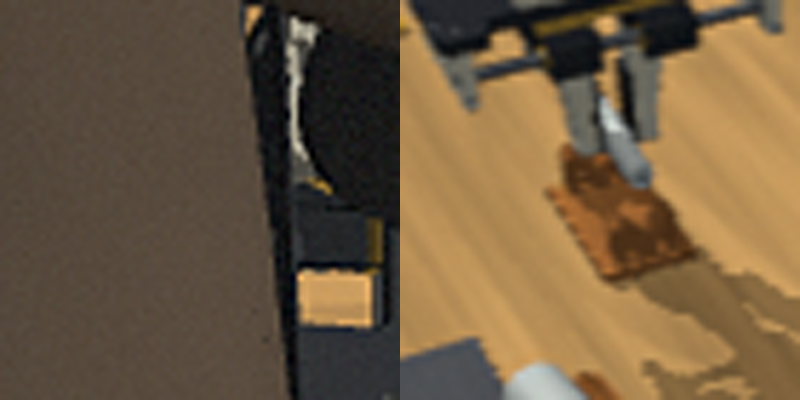

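The thin bar is held along the cradle (right tile: bar at (625,145), cradle at (620,215)); the arm hides it in the top view. I'll lower it.

Call:
apply_moves(increments=[0, -0.0015, -0.006, 0, 0, -0.003, 0, -0.0015, -0.008, 0, 0, -0.003, 0, 0, -0.008, 0, 0, 0, 0, 0, -0.003, 0, 0, 0, 0, 0, 0, 0, 0, 0])

```text
t: 22.55
eef_pos: [0.5464, -0.3826, 0.049]
ee_rot: [-3.139, 0.007, 3.078]
force: [-0.5, 0.9, -0.8]
width: 0.0153
```

```bash
python3 go.py .5447 -.3815 .0405 3.077
```

```text
dpos [-0.0017, 0.0011, -0.0085] drot [0.003, 0.007, -0.001] q [-0.32, 0.5, -0.23, 0.0, -0.83, 0.26] w 0.0153 F [-0.5  0.9 -0.8] t 22.55
```

Call:
apply_moves(increments=[-0.001, 0.0007, -0.003, 0.002, 0.004, 0, -0.001, 0.0004, -0.003, 0.001, 0.003, 0, 0, 0, -0.001, 0, 0, 0])

```text
t: 22.8
eef_pos: [0.5441, -0.3816, 0.0416]
ee_rot: [3.141, -0.001, 3.078]
force: [0.3, 0.3, -0.8]
width: 0.0155
```

Call:
apply_moves(increments=[0, 0, -0.001, 0, 0, 0, 0, 0, -0.001, 0, 0, 0])

```text
t: 22.97
eef_pos: [0.5446, -0.3818, 0.0405]
ee_rot: [-3.141, 0.0, 3.079]
force: [-2.6, 3.9, 12.2]
width: 0.0152
```

```bash
python3 go.py .5447 -.3815 .0405 3.077
```

```text
dpos [0.0001, 0.0003, -0.0] drot [0.0, 0.0, -0.002] q [-0.32, 0.52, -0.23, 0.0, -0.82, 0.26] w 0.0152 F [-2.6  3.9 12.2] t 22.97
```

Call:
apply_moves(increments=[0, 0, 0, 0, 0, 0, 0, 0, 0, 0, 0, 0, 0, 0, 0, 0, 0, 0, 0, 0, 0, 0, 0, 0, 0, 0, 0, 0, 0, 0], hand=0.5)

```text
t: 23.38
eef_pos: [0.5453, -0.3821, 0.0416]
ee_rot: [-3.14, 0.002, 3.079]
force: [0.1, 0.3, -0.0]
width: 0.0414
```

Call:
apply_moves(increments=[0, 0, 0.005, 0, 0, 0, 0, 0, 0.02, 0, 0, 0, 0, 0, 0.035, 0, 0, 0, 0, 0, 0.035, 0, 0, 0, 0, 0, 0.01, 0, 0, 0, 0, 0, 0, 0, 0, 0])

```text
t: 23.88
eef_pos: [0.543, -0.3814, 0.1496]
ee_rot: [3.141, -0.004, 3.079]
force: [-0.1, -0.4, -0.6]
width: 0.0436
```

```bash
python3 go.py .5578 .376 .15 2.777; python3 chk.py thin .5447 -.3815 -.06 .026;python3 chk.py thick .65 -.149 .1 .022
```

```text
dpos [0.0148, 0.7574, 0.0004] drot [-0.001, -0.003, -0.302] q [-0.32, 0.4, -0.13, 0.0, -1.04, 0.26] w 0.0436 F [-0.1 -0.4 -0.6] t 23.88
('top',) [ 0.5447 -0.3815 -0.06  ] 1.0
('scene',) [ 0.5449 -0.3809 -0.0309] 0.148
('top', 'scene') [ 0.5449 -0.3809 -0.0309] 0.574
('top',) [ 0.6501 -0.1483  0.1042] 0.137
('scene',) [ 0.6501 -0.1496  0.1115] 0.434
('top', 'scene') [ 0.6497 -0.1495  0.1054] 0.287
```

Call:
apply_moves(increments=[0.001, 0.02, 0, 0, 0, -0.015, 0.001, 0.039, 0, 0, 0, -0.016, 0.001, 0.039, 0, 0, 0, -0.016, 0.001, 0.039, 0, 0, 0, -0.016, 0.001, 0.039, 0, 0, 0, -0.016, 0.001, 0.039, 0, 0, 0, -0.016, 0.001, 0.039, 0, 0, 0, -0.016, 0.001, 0.039, 0, 0, 0, -0.016, 0.001, 0.039, 0, 0, 0, -0.016, 0.001, 0.039, 0, 0, 0, -0.016, 0.001, 0.039, 0, 0, 0, -0.016, 0.001, 0.039, 0, 0, 0, -0.016, 0.001, 0.039, 0, 0, 0, -0.016, 0.001, 0.039, 0, 0, 0, -0.016, 0.001, 0.039, 0, 0, 0, -0.016, 0.001, 0.039, 0, 0, 0, -0.016, 0.001, 0.039, 0, 0, 0, -0.016, 0.001, 0.039, 0, 0, 0, -0.016, 0.001, 0.039, 0, 0, 0, -0.016, 0.001, 0.02, 0, 0, 0, -0.01], hand=0.25)

```text
t: 25.75
eef_pos: [0.5362, 0.3869, 0.1081]
ee_rot: [-3.118, -0.055, 2.737]
force: [0.9, -0.5, 0.3]
width: 0.0653
```

```bash
python3 go.py .5578 .376 .014 2.777
```

```text
dpos [0.0216, -0.0109, -0.0941] drot [0.002, -0.06, 0.039] q [0.89, 0.46, -0.12, -0.05, -1.03, -1.27] w 0.0653 F [ 0.9 -0.5  0.3] t 25.75
```

Call:
apply_moves(increments=[0, 0, 0, 0, 0, 0, 0.01, -0.004, -0.01, 0.001, -0.03, 0.02, 0.008, -0.004, -0.02, 0.001, -0.025, 0.015, 0, 0, -0.015, 0, 0, 0, 0, 0, 0, 0, 0, 0])

```text
t: 26.17
eef_pos: [0.5506, 0.3825, 0.0514]
ee_rot: [-3.13, -0.007, 2.78]
force: [-0.5, -0.7, -0.8]
width: 0.0657
```

```bash
python3 go.py .5578 .376 .014 2.777
```

```text
dpos [0.0072, -0.0065, -0.0374] drot [0.009, -0.01, -0.004] q [0.9, 0.52, -0.2, -0.0, -0.87, -1.25] w 0.0657 F [-0.5 -0.7 -0.8] t 26.17
```

Call:
apply_moves(increments=[0.0036, -0.0032, -0.003, 0.005, -0.005, -0.002, 0.0036, -0.0032, -0.012, 0.004, -0.005, -0.002, 0, 0, -0.012, 0, 0, 0, 0, 0, -0.005, 0, 0, 0, 0, 0, 0, 0, 0, 0])

```text
t: 26.58
eef_pos: [0.5576, 0.3729, 0.0156]
ee_rot: [-3.137, -0.002, 2.775]
force: [-0.6, 0.5, -0.7]
width: 0.0654
```

```bash
python3 go.py .5578 .376 .014 2.777
```

```text
dpos [0.0002, 0.0031, -0.0016] drot [0.003, -0.003, 0.002] q [0.88, 0.55, -0.23, -0.0, -0.79, -1.25] w 0.0654 F [-0.6  0.5 -0.7] t 26.58
```

Call:
apply_moves(increments=[0, 0.0015, -0.001, 0.002, 0, 0, 0, 0.001, -0.0005, 0.001, 0, 0, 0, 0, -0.0005, 0, 0, 0, 0, 0, -0.0004, 0, 0, 0, 0, 0, -0.0004, 0, 0, 0, 0, 0, -0.0004, 0, 0, 0, 0, 0, 0, 0, 0, 0, 0, 0, 0, 0, 0, 0, 0, 0, 0, 0, 0, 0], hand=1, force=25)

```text
t: 27.33
eef_pos: [0.5585, 0.3772, 0.015]
ee_rot: [3.139, -0.002, 2.775]
force: [-0.2, -0.2, -0.3]
width: 0.0242
```

```bash
python3 go.py .5578 .376 .014 2.777
```

```text
dpos [-0.0007, -0.0012, -0.001] drot [-0.003, -0.001, 0.002] q [0.88, 0.56, -0.23, -0.0, -0.79, -1.24] w 0.0242 F [-0.2 -0.2 -0.3] t 27.33
```

Call:
apply_moves(increments=[0, 0, 0.01, 0, 0, 0, 0, 0, 0.03, 0, 0, 0, 0, 0, 0.03, 0, 0, 0, -0.008, -0.009, 0.025, 0, 0, 0.03, -0.016, -0.018, 0, 0, 0, 0.07, -0.016, -0.018, 0, 0, 0, 0.07, -0.016, -0.018, 0, 0, 0, 0.07, -0.016, -0.018, 0, 0, 0, 0.07, -0.016, -0.018, 0, 0, 0, 0.07, -0.012, -0.014, 0, 0, 0, 0.07, -0.007, -0.008, 0, 0, 0, 0.05, -0.003, -0.004, 0, 0, 0, 0.02, 0, 0, 0, 0, 0, 0])

```text
t: 28.42
eef_pos: [0.4432, 0.2457, 0.1212]
ee_rot: [3.138, 0.004, -2.963]
force: [-1.0, -0.1, -1.6]
width: 0.0242
```

```bash
python3 go.py .4455 .2495 .0425 3.296
```

```text
dpos [0.0023, 0.0038, -0.0787] drot [-0.005, 0.003, -0.024] q [0.89, 0.19, -0.51, -0.0, -0.86, -0.71] w 0.0242 F [-1.  -0.1 -1.6] t 28.42
```

Call:
apply_moves(increments=[0.001, 0.002, -0.005, -0.002, 0.002, -0.012, 0.001, 0.002, -0.02, -0.003, 0.001, -0.012, 0, 0, -0.02, 0, 0, 0, 0, 0, -0.01, 0, 0, 0, 0, 0, 0, 0, 0, 0])

```text
t: 28.83
eef_pos: [0.4497, 0.2547, 0.0662]
ee_rot: [3.138, 0.006, -2.997]
force: [-1.0, -0.8, -0.6]
width: 0.0243
```

```bash
python3 go.py .4455 .2495 .0425 3.296;python3 - <<'E'
from h import *
im=np.hstack([cv2.resize(optics.grab_frame(c)[r:r+90,l:l+90,::-1],(400,400),interpolation=cv2.INTER_CUBIC) for c,r,l in(("top",190,105),("scene",205,312))])
cv2.imwrite("pics/e.png",im)
E
```

```text
dpos [-0.0042, -0.0052, -0.0237] drot [-0.005, 0.005, 0.01] q [0.9, 0.28, -0.56, 0.0, -0.73, -0.75] w 0.0243 F [-1.  -0.8 -0.6] t 28.83
```

View pics/e.png

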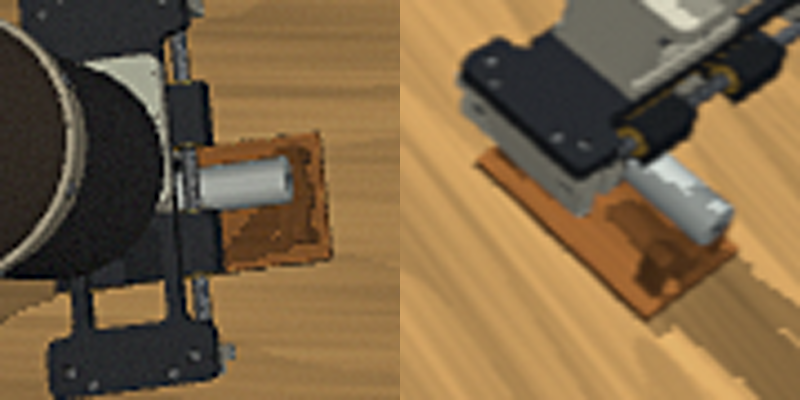

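The middle bar is held over its cradle, its near end at (290,182) in the left tile; the remaining offset agrees with the computed 5 mm plus parallax.

Call:
apply_moves(increments=[-0.002, -0.0026, -0.002, -0.003, 0.003, 0.005, -0.002, -0.0026, -0.008, -0.002, 0.002, 0.005, 0, 0, -0.007, 0, 0, 0, 0, 0, 0, 0, 0, 0])

```text
t: 29.27
eef_pos: [0.4476, 0.2515, 0.0514]
ee_rot: [3.139, 0.004, -2.986]
force: [0.3, -0.0, -1.1]
width: 0.0242
```

```bash
python3 go.py .4455 .2495 .0425 3.296
```

```text
dpos [-0.0021, -0.002, -0.0089] drot [-0.003, 0.004, -0.001] q [0.9, 0.3, -0.58, 0.0, -0.69, -0.74] w 0.0242 F [ 0.3 -0.  -1.1] t 29.27
```

Call:
apply_moves(increments=[-0.001, -0.001, -0.003, -0.001, 0.002, 0, -0.001, -0.001, -0.003, -0.001, 0.001, 0, 0, 0, -0.001, 0, 0, 0])

```text
t: 29.52
eef_pos: [0.4456, 0.2494, 0.0441]
ee_rot: [3.14, 0.001, -2.986]
force: [0.8, -0.8, -0.5]
width: 0.0244
```

Call:
apply_moves(increments=[0, 0, -0.0008, 0, 0, 0, 0, 0, -0.0008, 0, 0, 0])

```text
t: 29.68
eef_pos: [0.4457, 0.2494, 0.0428]
ee_rot: [3.14, 0.002, -2.986]
force: [-4.9, -1.5, 15.0]
width: 0.0246
```

```bash
python3 go.py .4455 .2495 .0425 3.296
```

```text
dpos [-0.0002, 0.0001, -0.0003] drot [-0.001, 0.001, -0.001] q [0.9, 0.31, -0.59, 0.0, -0.67, -0.74] w 0.0246 F [-4.9 -1.5 15. ] t 29.68
```

Seated at the expected height. I'll release, rise and retreat to clear the cameras' view.

Call:
apply_moves(increments=[0, 0, 0, 0, 0, 0, 0, 0, 0, 0, 0, 0, 0, 0, 0, 0, 0, 0, 0, 0, 0, 0, 0, 0, 0, 0, 0, 0, 0, 0], hand=0.4)

```text
t: 30.1
eef_pos: [0.4465, 0.2502, 0.0439]
ee_rot: [3.139, 0.004, -2.986]
force: [-0.4, 0.1, -1.0]
width: 0.0503
```

Call:
apply_moves(increments=[0, 0, 0.005, 0, 0, 0, 0, 0, 0.02, 0, 0, 0, 0, 0, 0.035, 0, 0, 0, 0, 0, 0.035, 0, 0, 0, 0, 0, 0.04, 0, 0, 0, 0, 0.03, 0.02, 0, 0, 0, -0.015, 0.036, 0, 0, 0, 0, -0.015, 0.036, 0, 0, 0, 0, -0.015, 0.036, 0, 0, 0, 0, -0.015, 0.036, 0, 0, 0, 0, -0.015, 0.036, 0, 0, 0, 0, -0.015, 0.036, 0, 0, 0, 0, -0.015, 0.02, 0, 0, 0, 0, 0, 0, 0, 0, 0, 0])

```text
t: 31.27
eef_pos: [0.3336, 0.5241, 0.2146]
ee_rot: [3.133, 0.006, -2.992]
force: [1.1, -0.4, -0.1]
width: 0.0529
```

```bash
python3 chk.py middle .4457 .248 .154 .0275; python3 chk.py thin .5447 -.381 -.06 .026; python3 chk.py thick .65 -.149 .1 .022
python3 - <<'E'
from h import *
cv2.imwrite("pics/f1.png",cv2.resize(optics.grab_frame("top")[50:290,60:460,::-1],None,fx=2,fy=2,interpolation=cv2.INTER_CUBIC))
cv2.imwrite("pics/f2.png",cv2.resize(optics.grab_frame("scene")[90:360,120:440,::-1],None,fx=2.2,fy=2.2,interpolation=cv2.INTER_CUBIC))
E
```

```text
('top',) [0.4458 0.2484 0.1498] 0.121
('scene',) [0.445  0.2477 0.1317] 0.087
('top', 'scene') [0.4456 0.2487 0.1365] 0.109
('top',) [ 0.5449 -0.3813 -0.0355] 0.197
('scene',) [ 0.5446 -0.382  -0.0386] 0.147
('top', 'scene') [ 0.5445 -0.3811 -0.017 ] 0.176
('top',) [ 0.6506 -0.1495  0.1138] 0.133
('scene',) [ 0.649  -0.15    0.1077] 0.438
('top', 'scene') [ 0.6496 -0.1496  0.1067] 0.286
```

View pics/f1.png

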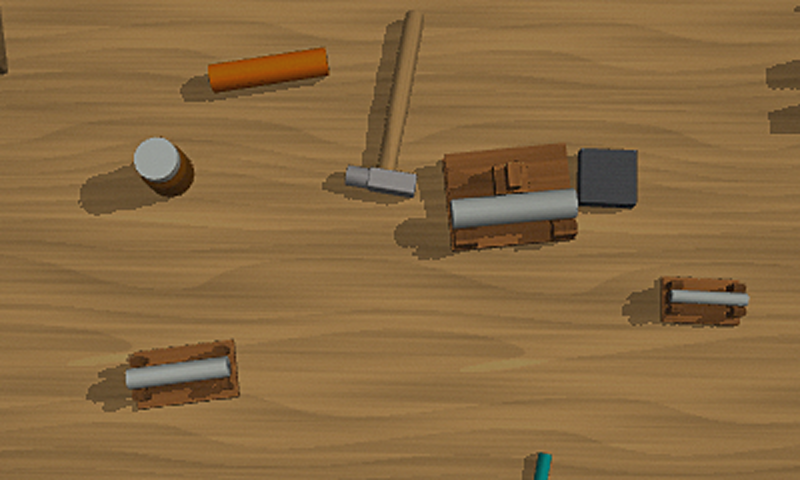

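View pics/f2.png

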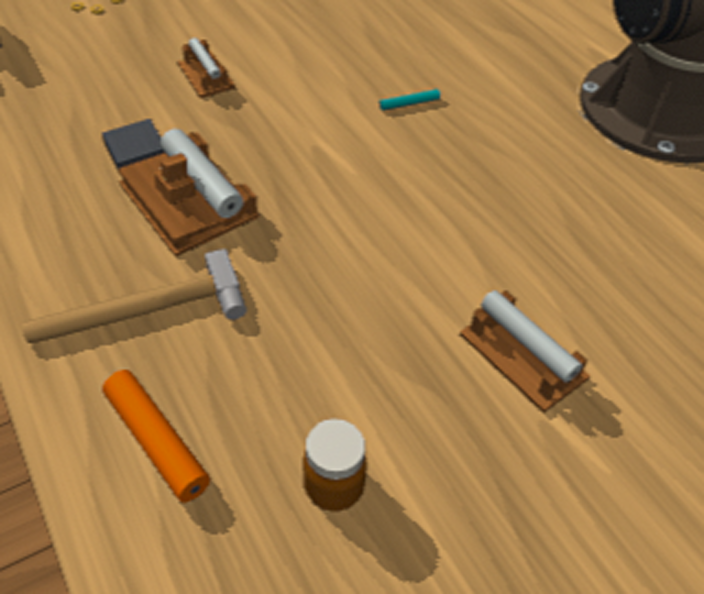

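Both final views show all three bars in their cradles, the chock against the thick bar, and the hammer, jar and block apparently where they were. I'll do one close check of the chock against its expected outline.

Run:
```python
from fit import *
t=-.1;Rt=np.array([[np.cos(t),0,np.sin(t)],[0,1,0],[-np.sin(t),0,np.cos(t)]])
C=[Q@Rt.T+[38,0,26] for Q in chock]; B=cyl(36,150,40); out=[]
for c,r,l in(("top",110,270),("scene",130,160)):
    O=cv2.resize(optics.grab_frame(c)[:,:,::-1],None,fx=6,fy=6,interpolation=cv2.INTER_CUBIC)
    for P,col in((large,(255,0,0)),(B,(0,255,0)),(C,(0,255,255))):
        ct,_=cv2.findContours(sil(P,[.6497,-.149,.105],c,6),cv2.RETR_EXTERNAL,cv2.CHAIN_APPROX_NONE);cv2.drawContours(O,ct,-1,col,1)
    out.append(cv2.resize(O[r*6:r*6+450,l*6:l*6+450],(400,400)))
cv2.imwrite("pics/g.png",np.hstack(out))
for n in("hammer","jar","bench_block"):
    for c in("top","scene"): print(n,c,[(round(r["conf"],2),np.round(px2w(c,r["point"],0)[:2],3).tolist()) for r in finder.landmark_of(c,n)[:1]])
```

```text
hammer top [(0.81, [0.797, -0.004])]
hammer scene [(0.81, [0.797, -0.004])]
jar top [(0.92, [0.698, 0.272])]
jar scene [(0.92, [0.695, 0.28])]
bench_block top [(0.83, [0.694, -0.273])]
bench_block scene [(0.96, [0.692, -0.266])]
```

View pics/g.png

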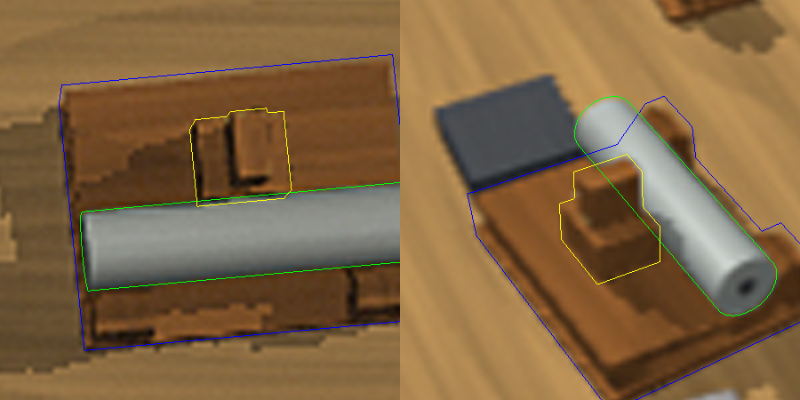

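The bar and chock match their nominal seated outlines to within about 1–2 mm, touching and square. Handing in.

```bash
python3 -c "
from station import arm
print(arm.job_done())"
```

```text
the job is handed in; nothing more can be done
None
```

The job is handed in. All three mandrels lie on their own cradles, and the chock stands fin up on the large cradle's ramp against the middle of the thick bar. I laid the thick bar first, then the chock, then the thin and middle bars; the robot's clock read about 31 s at the end.

- **Thick bar:** it sits at the stops, within about 2 mm of the cradle's fitted position. The scene camera's fit was poor (error 0.44) because the chock hides part of the bar. The top camera's fit and the outline overlay both agree with the nominal seat.
- **Chock:** I set it down tilted to the ramp and slid it in until about 4 N of contact with the bar. The overlay shows it square, touching and central to about 1–2 mm.
- **Thin and middle bars:** both are within about 1 mm of their cradles' fitted centres and made contact at the expected seated height. The fitted angles of bar and cradle differ by up to about 0.03 rad, which I put down to measurement noise.
- **Bystanders:** the jar and steel block measure within about 1 cm of where they started. The hammer's top-camera reading matches the start to within about 1 cm; its first scene-camera reading was a false detection. In the final pictures none of the three looks moved. The orange and turquoise bars were not touched.
- **Forces:** the largest tool force I saw in the readings was about 16 N.

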